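# Prop the bench kiln's lid open with its lid lifter

## Robot

A 6-joint arm with a two-finger parallel gripper is mounted at the origin on the work surface. World frame = base frame: x ahead of the robot, y to its left, z up, the work surface at z = 0. Lengths are in mm, angles in rad, forces in N, time in s.
With the tool pointing down it reaches from about 350 to 725 mm from the base axis. Payload 4.3 kg.
Tool frame: the origin (TCP) lies midway between the tips of the shut fingers; the grasp point (between the pads) lies 19 mm behind it (arm.tcp_to_grasp is the z of the grasp point in the tool frame, in mm); z points along the fingers, y is the line along which they close (so a half turn about z gives the same grasp; the last joint's range is limited). The gripper opens to 85 mm and grips with 20 to 120 N. Pads are 22 mm wide; open, the fingers measure 114 mm over their backs; the gripper's body (76 mm by 85 mm) begins 54 mm behind the grasp point. The pads swing forward as they close: fully open they stand 13 mm farther back than shut.
Start: joints at [-1.333, 0.377, 0.081, 1.274, 0, 1.46], TCP at [195.99, -540.606, 231.329] pointing down, gripper open.
Joint ranges: [-2.72, 2.72], [-0.84, 1.66], [-1.02, 1.22], [-1.77, 2.12], [-1.37, 1.28], [-3.14, 3.14]. Speed limits (rad/s): [2.57, 2.57, 3.14, 3.14, 3.14, 3.14].

## Interface

Orientations are given as a rotation vector (axis times angle).
In Python, from plant import arm, optics, ticket gives the robot as it stands (arm), with the cameras (optics) and the job (ticket).
- The arm moves only by the tool drive_effector, called after ">>>" as name(argument=value, ...) on one line, values as JSON. Schema: {"type":"object","properties":{"ticks":{"type":"array","items":{"type":"object","properties":{"jaw":{"type":"number"},"pos":{"type":"array","items":{"type":"number"},"minItems":3,"maxItems":3},"turn":{"type":"number"}},"additionalProperties":false,"required":["jaw"]},"minItems":1,"maxItems":10},"only":{"type":"string"},"quiet":{"type":"boolean"},"lines":{"type":"string"}},"required":["ticks"],"additionalProperties":false}. ticks is a list of rows, 1 to 10 of them, each an object with the fields jaw (the finger opening in mm), pos (a list: dx, dy, dz in mm), turn (a turn about the tool's z in rad); a field left out counts as zero (the opening has to be given); each row is the pose to reach, as a shift and turn from the pose commanded when the call began, along the tool's axes at that moment; what a row does not reach only later rows make up. A row lasts 1/8 s, in which the tool goes at most 62.5 mm and 0.188 rad, less where a joint would pass 70% of its speed; a pose out of reach is approached as far as the arm can. The fingers move at their own pace and stop on an object; the grip force is fixed at half the most. Time passes only in rows, so rows that do not move let the fingers close. The tool returns the time, the measured TCP pose, the force, the opening and the grip force at its end. only (a regular expression) keeps the lines of the reply that match it, lines (a string "A,B") keeps lines A to B, and quiet returns only ok. Input that does not fit is refused with a message, and nothing moves.
- arm.get_obs(): the state, without advancing time (a new reading comes with each control period).
- optics.read_camera(name): name is "side" or "top"; returns (picture, depth): 420x560x3 uint8, red, green, blue; 420x560 float32, mm along the optical axis (not along the pixel's ray), 0 where there is no reading.
- optics.camera_params(name): a dict with "vfov" (degrees; the focal length in pixels is half the picture's height over the tangent of half this angle, whatever the lens; pixels are square), "cx", "cy" (the principal point, pixels), "R" (3x3) and "t" (3): a world point X has camera coordinates R X + t. Camera axes: x right, y down, z forward; pixel columns grow to the right and rows downward; lengths in mm; the calibration is good to about 2 mm. A picture is of the moment at which its call begins. camera_params takes no time and is no camera call.
- ticket.job_done(): hands the job in; it is judged then, once.
The state is a dict: "clock": time; "joint_pos": joint angles; "qd": joint speeds; "tau": joint torques, N m; "position": TCP position; "ee_rot": TCP orientation; "ft_force": force on the tool from outside, world axes, zero at the start; "torque": the same for the moment, N m; "width": finger opening in mm; "gripper_force": force on a finger pad.
Only numpy, scipy, OpenCV 4.12 (cv2) and the standard library are available. Lean on these libraries where they do the work, as an engineer would, in place of code of your own. Each camera call takes 0.05 s, during which the arm holds its last target. There are 200 camera calls.

## Task

Vent the hot bench kiln: press the wooden handle of its lid lifter down until the heavy lid has risen far enough for the steel prop on the kiln's side to swing in under the lid's pin, then ease the handle up gently so that the lid comes to rest on the prop, never letting the lid drop, and move clear. Do not touch the kiln or its lid, and leave the raw pots standing where they are.

Things in the scene. Friction and masses are not known exactly. Their poses are not given: they have to be found in the camera images.
- handle_top (a point): Middle of the upper face of the lifter's wooden handle, a straight rounded grip 110 mm long along the lever, 34 mm wide, 26 mm thick. Axes: x level across the lever, y outward along it, z square out of the upper face. Height 0.30 to 0.33 m at the start (lever slopes up to it by 0.26 to 0.38 rad), 0.135 m with the lever fully down (sloping down by 0.35 rad).
- axle (a point): Lever's axle, 216 mm above the table, in the fork of a steel post between handle and kiln. Its axes turn with the lever (as at handle_top), in which handle_top lies at x = 0, y = 270 mm, z = 13 mm. On the other side a roller 120 mm from the axle bears up under a lug on the lid's rim.
- lever_axle (a joint): Lever angle, rad. 0: roller just touching the lid's lug; positive as the handle goes down: slope up to the handle = 0.26 minus this. Starts between -0.12 and 0 (idle travel, moves at about 1 N, stays where left). Firm stop at 0.61, fully down. Raising the lid takes 6 to 12 N down at the handle; let go, the lid drives the lever back up.
- prop_pivot (a joint): Prop angle, rad: about 0 at the start, leaning on the lid's pin; creeps to 0.05 as the lid rises, then falls by its own weight to its stop at 0.174, under the pin. It drops in when the lid is open about 0.16 rad (lever at about 0.46); the lid then rests on it at about 0.14 rad, 45 mm open at the lever side (lever about 0.40). Fully pressed, the lid is open 0.21 rad.
- prop_tip (a point): Middle of the upper end of the prop, a flat steel bar 10 x 24 mm that stands on a pivot on the kiln's +x side (kiln axes), 130 mm above the table; this point is 139 mm from the pivot. Axes: x out of the kiln's side, z along the bar.
- kiln: Lifter's base and kiln's frame, fixed. Origin on the table below the middle of the handle (within 20 mm); y from the kiln along the lever to the handle, z up. Kiln's centre at y = -555 mm; lever's axle at x = 0, y = -262 mm, z = 216 mm; a flat steel strip lies on the table between kiln and post (y below -180 mm).
- kiln_body: The hot kiln: an octagonal steel-clad drum 310 mm across and 215 mm high with a grey control box on its -x side. Same origin and axes as kiln. Not to be touched.
- lid: Lid: firebrick octagon with steel band, 310 mm across, 56 mm thick, 3.2 to 5 kg, bow handle on top (308 mm above the table when shut). Origin: middle of the steel lug on its rim that the lever's roller lifts, 198 mm above the table when shut; y points away from the hinge, whose line lies 337 mm back (-y) and 17 mm up. Not to be touched.
- lever: The lever: steel bar 12 mm wide, 16 mm high, with wooden grip and roller; origin on the axle, axes as at axle.
- mug: Raw clay mug, 80 mm across, 88 mm high, loose on the table near the handle; origin at the centre of its underside, z up.
- tumbler: Raw clay tumbler, 68 mm across, 75 mm high, loose on the table near the handle; origin at the centre of its underside, z up.
- bowl: Raw clay bowl, 104 mm across, 48 mm high, loose on the table near the handle; origin at the centre of its underside, z up.

How it is judged (in metres and radians):
On the way:
1. with the robot pressing on the lever, the lid is up past the prop's end and the prop has swung in under its pin (value of joint prop_pivot above 0.13 rad and angle between lid's own z axis and vertical above 0.13 rad and contact force between the fingers and lever above 1 N), for 0.1 s.
At the end, for the whole second after the job is handed in: The prop stands under the lid's pin (prop angle over 0.13 rad) and carries the lid (over 5 N), which rests still at 0.12 to 0.165 rad (about 45 mm open); the mug, tumbler and bowl are within 20 mm of where they stood (value of joint prop_pivot above 0.13 rad and angle between lid's own z axis and vertical between 0.12 and 0.165 rad and contact force between prop and lid above 5 N and distance of each of mug, tumbler, bowl from where it was at the start of the episode below 0.02 m and angular speed of lid below 0.03 rad/s); the robot touches nothing.
It fails at once if the robot touches the hot kiln or its lid (contact force between any of the fingers, the arm and lid above 1 N or contact force between any of the fingers, the arm and kiln_body above 1 N).
It fails at once if the lid is flung up or dropped (turns faster than 0.5 rad/s) (angular speed of lid above 0.5 rad/s).
It fails at once if a pot is shifted by more than 20 mm, lifted or tipped (distance of any of mug, tumbler, bowl from where it was at the start of the episode above 0.02 m or angle between any of mug, tumbler, bowl's own z axis and vertical above 0.3 rad).
It also fails if it takes over 38 s, if anything falls off the work surface, if the arm or the gripper's body presses on something with over 40 N, if the wrist force passes 120 N, or if a joint passes its speed limit or range.

## Working session

There is one attempt and no reset: what is moved stays moved. The work goes in short steps, Python scripts to look and compute and a tool call to move; the robot and the scene stay as the last step left them, time stands still between calls to the robot, and variables do not carry over. Pictures are saved under pics/ and viewed, at most 10 in all, crops included, and the job is handed in when it is done.

```bash
ls; mkdir -p pics
```

Run:
```python
from plant import arm, optics, ticket
import cv2,numpy as np
for n in("side","top"):
    p,d=optics.read_camera(n); cv2.imwrite(f"pics/{n}0.png",p[:,:,::-1]); np.savez(f"pics/{n}0.npz",p=p,d=d)
    c=optics.camera_params(n); print(n,c)
o=arm.get_obs(); print(o)
```

```text
pics
plant.py
side {'vfov': 43.90282147205558, 'cx': 289.5591656992484, 'cy': 213.46566527538596, 'R': array([[-0.9989485 , -0.04364   , -0.01405168],
       [-0.01755207,  0.64717924, -0.76213578],
       [ 0.04235356, -0.76108776, -0.64726471]]), 't': array([ 550.51763295,  159.71628029, 1334.50029714])}
top {'vfov': 44.071932338642426, 'cx': 278.38001863964365, 'cy': 204.7746586921948, 'R': array([[-0.02068205, -0.99974081,  0.00951626],
       [-0.99334679,  0.01946936, -0.11350378],
       [ 0.11328909, -0.01180044, -0.99349199]]), 't': array([  -8.96846008,  554.42125245, 1517.4080637 ])}
{'clock': 0.1, 'joint_pos': array([-1.33330597e+00,  3.78009082e-01,  7.97860960e-02,  1.27439083e+00,
        9.32060994e-06,  1.46045858e+00]), 'qd': array([ 1.12631874e-04, -2.53055624e-04,  3.29098244e-03,  5.56046298e-04,
       -9.76167777e-06, -1.17102259e-03]), 'tau': array([ 1.26158207e-03, -4.64693463e+01,  2.70582318e+01,  1.20858618e-02,
       -1.43341445e-04,  2.59576424e-06]), 'position': array([ 195.84520638, -540.01092109,  230.45370794]), 'ee_rot': array([-3.09241478e+00, -5.43303049e-01,  1.66674449e-04]), 'ft_force': array([-0.1408494 , -0.48395669, -1.11123245]), 'torque': array([0.08508312, 0.00036572, 0.01913488]), 'gripper_force': 0.0, 'width': 85.53867098682062}
```

View pics/side0.png

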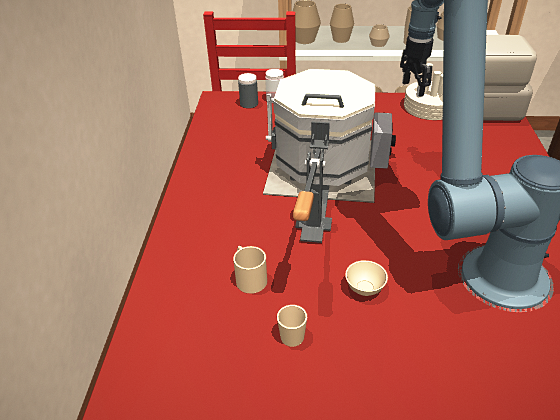

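View pics/top0.png

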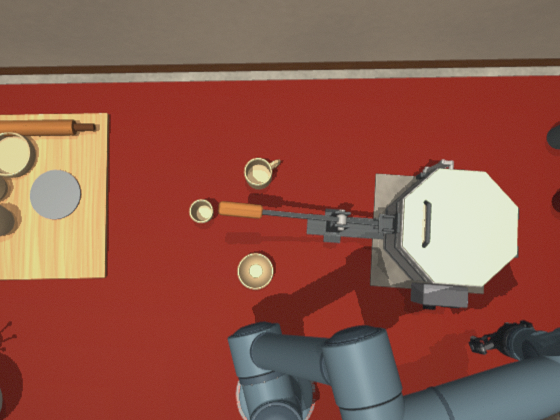

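The side view shows the orange grip at about (303,206), with the mug at (250,270), tumbler at (292,325) and bowl at (366,280). In the top view the grip is at (240,210), the axle near (340,220), and the tumbler (201,211) is just beyond the grip's end. The gripper is at (500,338), beside the kiln.

Create h.py:
```python
from plant import arm, optics, ticket
import cv2,numpy as np
from scipy.spatial.transform import Rotation as Ro
def cloud(n,p,d):
    c=optics.camera_params(n); f=210/np.tan(np.radians(c["vfov"]/2))
    v,u=np.mgrid[:420,:560]
    X=np.stack([(u-c["cx"])/f*d,(v-c["cy"])/f*d,d],-1)
    return (X-c["t"])@c["R"]
def grip(n,p,d,show=True):
    h=cv2.cvtColor(p,cv2.COLOR_RGB2HSV)
    m=((h[...,0]>8)&(h[...,0]<20)&(h[...,1]>130)&(h[...,2]>120)).astype(np.uint8)
    k,l,s,ce=cv2.connectedComponentsWithStats(m)
    W=cloud(n,p,d); best=None
    for i in range(1,k):
        if s[i,4]<100: continue
        P=W[(l==i)&(d>0)]
        q=np.median(P,0)
        if 150<q[0]<700 and 100<q[2]<400: print(n,s[i],q.round(1)); best=P
    return best
```

Run:
```python
from h import *
for n in("side","top"):
    z=np.load(f"pics/{n}0.npz"); p,d=z["p"],z["d"]
    P=grip(n,p,d)
    W=cloud(n,p,d)
    if P is not None:
        c=P.mean(0); u=np.linalg.svd(P-c,full_matrices=False)[2][0]; t=(P-c)@u
        print(c.round(1),u.round(3),np.percentile(t,[1,99]).round(1), P[:,2].min(),P[:,2].max())
        print("ends",P[t<np.percentile(t,4)].mean(0).round(1),P[t>np.percentile(t,96)].mean(0).round(1))
    if n=="top":
        for nm,(a,b) in dict(mug=(258,173),tumbler=(201,211),bowl=(255,271)).items():
            w=W[b-22:b+23,a-25:a+26].reshape(-1,3); w=w[(w[:,2]>30)&(w[:,2]<110)]
            print(nm,w.min(0).round(),w.max(0).round())
        for x in (380,375): pass
        for (u,v) in [(280,214),(300,216),(320,218),(316,227),(330,218),(340,220)]: print((u,v),W[v,u].round(1))
```

```text
side [293 191  21  30 409] [513.8 102.1 301.4]
[514.4  94.8 300.5] [-0.104 -0.968 -0.227] [-38.8  64.1] 130.65646565417708 314.31821572733594
ends [517.1 133.7 302.6] [506.6  22.9 278.3]
top [218 201  45  18 590] [514.4  77.7 298.9]
[514.1  77.7 296.6] [-0.059 -0.766 -0.64 ] [-46.4  49.1] -7.0992934166545485 316.310693380708
ends [520.2 125.7 310.3] [511.7  40.1 224.9]
mug [607. -27.  30.] [687.  78.  95.]
tumbler [506. 172.  31.] [571. 237.  84.]
bowl [310.   2.  30.] [412. 102.  55.]
(280, 214) [503.7 -20.9 267.7]
(300, 216) [499.1 -72.1 251.9]
(320, 218) [ 493.6 -123.7  244.5]
(316, 227) [ 486.6 -132.    15. ]
(330, 218) [ 493.9 -150.5  234.6]
(340, 220) [ 488.7 -177.   228.8]
```

Add to h.py:
```python
def lever():
    n="top"; p,d=optics.read_camera(n); P=grip(n,p,d)
    return fit(P)
def fit(P):
    P=P[P[:,2]>100]
    P=P[np.abs(P[:,2]-np.median(P[:,2]))<35]
    l=cv2.fitLine(P.astype(np.float32),cv2.DIST_HUBER,0,.01,.01).ravel(); u=l[:3]*np.sign(l[1]); c=l[3:]
    t=(P-c)@u; a,b=np.percentile(t,[1,99]); m=c+u*(a+b)/2
    print("mid",m.round(1),"len",b-a,"slope",np.arcsin(u[2]).round(3),"yaw(dx/dy)",(u[0]/u[1]).round(3)); return m,u
def totool(target):
    o=arm.get_obs(); R=Ro.from_rotvec(o["ee_rot"]); print("pos",o["position"].round(1),"tool axes\n",R.as_matrix().round(3))
    print("d tool",R.inv().apply(np.array(target)-o["position"]).round(1))
```

Run:
```python
from h import *
for n in("top","side"):
    z=np.load(f"pics/{n}0.npz"); m,u=fit(grip(n,z["p"],z["d"]))
totool([514,80,390])
```

```text
top [218 201  45  18 590] [514.4  77.7 298.9]
mid [514.1  76.6 299.3] len 105.12947776675105 slope 0.253 yaw(dx/dy) 0.091
side [293 191  21  30 409] [513.8 102.1 301.4]
mid [512.2  82.9 299.6] len 102.91784605183994 slope 0.169 yaw(dx/dy) 0.126
pos [ 195.8 -540.   230.5] tool axes
 [[ 0.94   0.341 -0.   ]
 [ 0.341 -0.94   0.002]
 [ 0.    -0.002 -1.   ]]
d tool [ 510.5 -474.7 -158.6]
```

>>> drive_effector(ticks=[{"jaw":0, "pos":[0, 0, -60]}, {"jaw":0, "pos":[0, 0, -120]}, {"jaw":0, "pos":[0, 0, -160]}, {"jaw":0, "pos":[0, 0, -160]}])

```text
clock: 0.6
position: [196.3, -541.9, 394.6]
ee_rot: [3.088, 0.542, 0.001]
ft_force: [-0.2, -1.6, -0.6]
width: 12.3
gripper_force: 0.0
```

>>> drive_effector(ticks=[{"jaw":0, "pos":[43, -40, 0], "turn":-0.1}, {"jaw":0, "pos":[86, -80, 0], "turn":-0.2}, {"jaw":0, "pos":[129, -120, 0], "turn":-0.3}, {"jaw":0, "pos":[172, -160, 0], "turn":-0.4}, {"jaw":0, "pos":[215, -200, 0], "turn":-0.5}, {"jaw":0, "pos":[258, -240, 0], "turn":-0.6}, {"jaw":0, "pos":[301, -280, 0], "turn":-0.7}, {"jaw":0, "pos":[344, -320, 0], "turn":-0.8}, {"jaw":0, "pos":[387, -360, 0], "turn":-0.9}, {"jaw":0, "pos":[430, -400, 0], "turn":-1.0}])

```text
clock: 1.85
position: [463.9, -16.0, 389.6]
ee_rot: [-2.45, -1.964, 0.003]
ft_force: [0.9, -1.0, 0.0]
width: -0.2
gripper_force: 0.0
```

Run:
```python
from h import *
o=arm.get_obs(); print(o["joint_pos"].round(2))
totool([515,85,345])
```

```text
[-0.17  0.16  0.2   1.61 -0.    1.62]
pos [463.9 -16.  389.6] tool axes
 [[ 0.218  0.976 -0.002]
 [ 0.976 -0.218  0.   ]
 [-0.    -0.002 -1.   ]]
d tool [109.8  28.   44.5]
```

>>> drive_effector(ticks=[{"jaw":0, "pos":[55, 14, 0], "turn":-0.06}, {"jaw":0, "pos":[110, 28, 20], "turn":-0.12}, {"jaw":0, "pos":[110, 28, 42], "turn":-0.12}, {"jaw":0, "pos":[110, 28, 42], "turn":-0.12}, {"jaw":0, "pos":[110, 28, 42], "turn":-0.12}])

```text
clock: 2.48
position: [515.1, 82.6, 349.3]
ee_rot: [-2.333, -2.103, 0.001]
ft_force: [-0.3, -0.3, -0.1]
width: 0.0
gripper_force: 0.0
```

Run:
```python
from h import *
totool([515,85,314])
p,d=optics.read_camera("side"); np.savez("pics/s1.npz",p=p,d=d); cv2.imwrite("pics/s1.png",cv2.resize(p[60:340,150:450,::-1],None,fx=2,fy=2))
```

```text
pos [515.1  82.6 349.3] tool axes
 [[ 0.104  0.995 -0.001]
 [ 0.995 -0.104 -0.   ]
 [-0.    -0.001 -1.   ]]
d tool [ 2.4 -0.3 35.3]
```

View pics/s1.png

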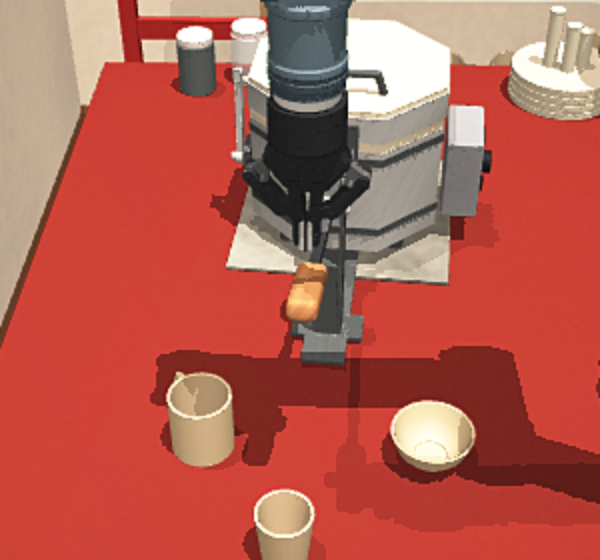

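The closed fingers stand above the grip, in line with it (crop around (310,240) above grip (307,290)); the prop is at crop (240,110), still upright. Now pressing down.

>>> drive_effector(ticks=[{"jaw":0, "pos":[0, 0, 10]}, {"jaw":0, "pos":[0, 0, 20]}, {"jaw":0, "pos":[0, 0, 28]}, {"jaw":0, "pos":[1, 0, 34]}, {"jaw":0, "pos":[2, 0, 42]}, {"jaw":0, "pos":[3, 0, 50]}, {"jaw":0, "pos":[5, 0, 58]}, {"jaw":0, "pos":[7, 0, 66]}, {"jaw":0, "pos":[8, 0, 74]}, {"jaw":0, "pos":[10, 0, 82]}])

```text
clock: 3.78
position: [516.8, 94.5, 268.7]
ee_rot: [-2.332, -2.105, -0.006]
ft_force: [-2.5, 2.2, 9.3]
width: 0.1
gripper_force: 4.3
```

>>> drive_effector(ticks=[{"jaw":0, "pos":[1, 0, 9]}, {"jaw":0, "pos":[2, 0, 18]}, {"jaw":0, "pos":[3, 0, 27]}, {"jaw":0, "pos":[3, 0, 36]}, {"jaw":0, "pos":[3, 0, 45]}, {"jaw":0, "pos":[3, 0, 54]}, {"jaw":0, "pos":[3, 0, 63]}, {"jaw":0, "pos":[2, 0, 72]}, {"jaw":0, "pos":[1, 0, 81]}, {"jaw":0, "pos":[0, 0, 88]}])

```text
clock: 5.03
position: [517.3, 96.4, 180.5]
ee_rot: [-2.328, -2.104, -0.011]
ft_force: [-1.8, 8.1, 8.9]
width: 0.2
gripper_force: 4.9
```

Run:
```python
from h import *
print(arm.get_obs()["ft_force"].round(1))
p,d=optics.read_camera("side"); cv2.imwrite("pics/s2.png",cv2.resize(p[60:260,220:420,::-1],None,fx=3,fy=3))
```

```text
[-1.8  8.1  8.9]
```

View pics/s2.png

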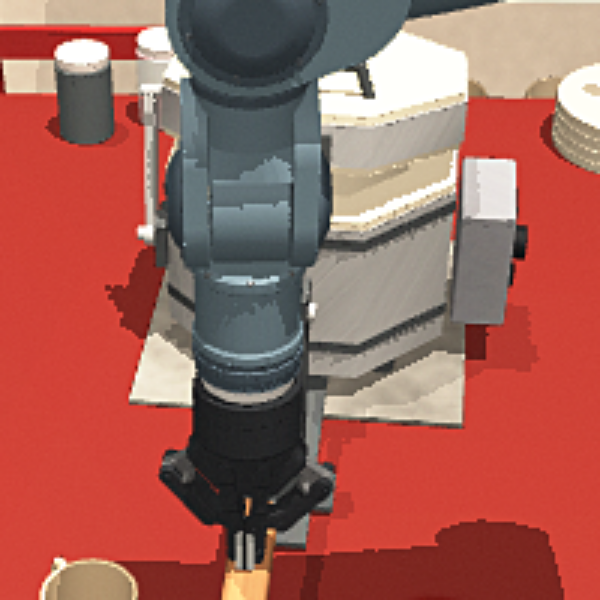

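The lid is clearly open (gap at crop (390,180)); the prop at crop (150,160) has not yet swung in. Pressing a little further.

>>> drive_effector(ticks=[{"jaw":0, "pos":[1, 0, 6]}, {"jaw":0, "pos":[2, 0, 12]}, {"jaw":0, "pos":[3, 0, 18]}, {"jaw":0, "pos":[3, 0, 22]}, {"jaw":0, "pos":[3, 0, 22]}, {"jaw":0, "pos":[3, 0, 22]}, {"jaw":0, "pos":[3, 0, 22]}])

```text
clock: 5.95
position: [517.8, 95.2, 158.4]
ee_rot: [2.331, 2.101, 0.001]
ft_force: [-1.5, -2.8, 5.8]
width: 0.5
gripper_force: 2.8
```

Run:
```python
from h import *
p,d=optics.read_camera("side"); cv2.imwrite("pics/s3.png",cv2.resize(p[60:200,220:420,::-1],None,fx=4,fy=4))
```

```text
(no output)
```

View pics/s3.png

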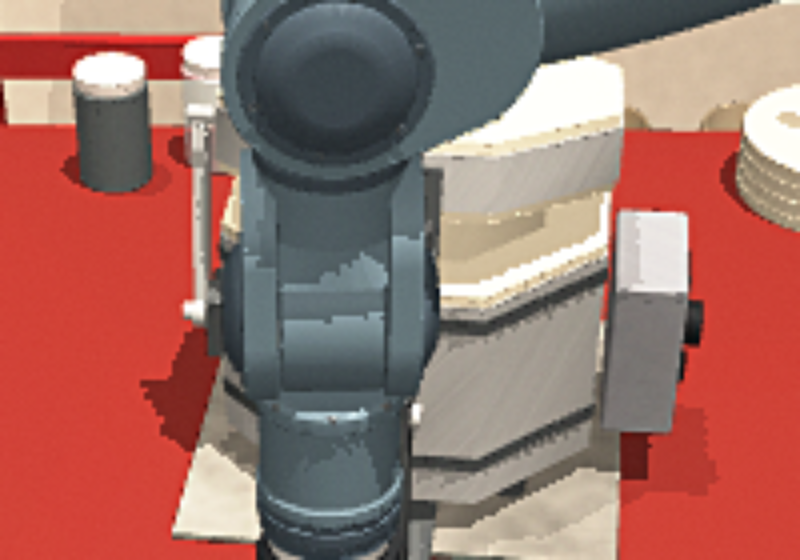

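The lid is wide open; the prop (crop (200,200)) is seen end-on, so I'll check its swing in the top view.

Run:
```python
from h import *
p,d=optics.read_camera("top"); z=np.load("pics/top0.npz")
c=lambda q:cv2.resize(q[140:210,390:480,::-1],None,fx=6,fy=4,interpolation=cv2.INTER_CUBIC)
cv2.imwrite("pics/t3.png",np.vstack([c(z["p"]),c(p)]))
```

```text
(no output)
```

View pics/t3.png

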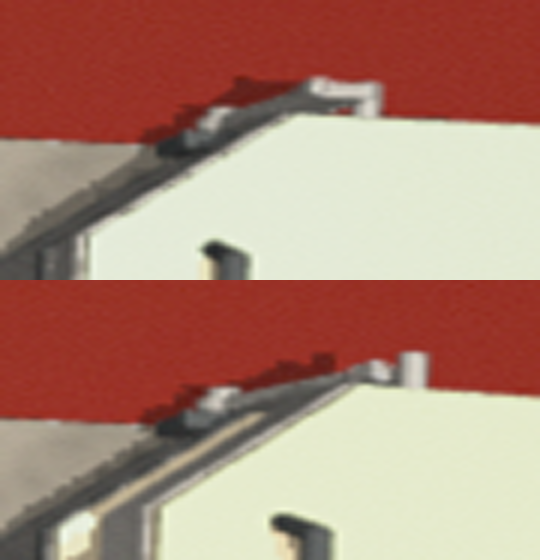

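Between the upper (start) and lower (now) strips the prop's tip moved from x≈315 to x≈375 (10 px, about 25 mm). That matches the full 0.174 rad swing under the pin at x≈412, whose own shift is parallax from the lift. Now easing up.

>>> drive_effector(ticks=[{"jaw":0, "pos":[0, 0, -4]}, {"jaw":0, "pos":[0, 0, -8]}, {"jaw":0, "pos":[0, 0, -12]}, {"jaw":0, "pos":[0, 0, -15]}, {"jaw":0, "pos":[0, 0, -18]}, {"jaw":0, "pos":[0, 0, -21]}, {"jaw":0, "pos":[0, 0, -24]}, {"jaw":0, "pos":[0, 0, -27]}, {"jaw":0, "pos":[0, 0, -30]}, {"jaw":0, "pos":[0, 0, -33]}])

```text
clock: 7.3
position: [516.7, 96.1, 190.4]
ee_rot: [-2.333, -2.104, 0.0]
ft_force: [-0.8, 2.9, 4.1]
width: -0.3
gripper_force: 1.7
```

>>> drive_effector(ticks=[{"jaw":0, "pos":[0, 0, -2]}, {"jaw":0, "pos":[0, 0, -4]}, {"jaw":0, "pos":[0, 0, -6]}, {"jaw":0, "pos":[0, 0, -6]}])

```text
clock: 7.8
position: [516.7, 95.5, 196.0]
ee_rot: [2.333, 2.103, -0.002]
ft_force: [-0.2, 0.2, -0.3]
width: 0.1
gripper_force: 0.0
```

Run:
```python
from h import *
p,d=optics.read_camera("top"); z=np.load("pics/top0.npz"); W=cloud("top",p,d);W0=cloud("top",z["p"],z["d"])
for w in (W0,W):
    L=w[185:275,440:505].reshape(-1,3); L=L[(L[:,2]>200)&(L[:,2]<400)]
    A=np.c_[L[:,:2],np.ones(len(L))]; k=np.linalg.lstsq(A,L[:,2],rcond=None)[0]; print("lid tilt",np.hypot(k[0],k[1]),k[:2])
```

```text
lid tilt 0.0002647252444455774 [0.00022352 0.00014184]
lid tilt 0.15449482291402356 [0.01531688 0.15373368]
```

>>> drive_effector(ticks=[{"jaw":0, "pos":[0, 0, -15]}, {"jaw":0, "pos":[0, 0, -40]}, {"jaw":0, "pos":[0, 0, -90]}, {"jaw":0, "pos":[0, 0, -130]}, {"jaw":0, "pos":[0, 0, -130]}, {"jaw":0, "pos":[0, 0, -130]}, {"jaw":0, "pos":[0, 0, -130]}, {"jaw":0, "pos":[0, 0, -130]}])

```text
clock: 8.85
position: [516.2, 96.0, 325.2]
ee_rot: [-2.332, -2.103, 0.003]
ft_force: [-0.1, -0.3, -0.8]
width: -0.2
gripper_force: 0.0
```

Run:
```python
from h import *
p,d=optics.read_camera("top"); w=cloud("top",p,d)
L=w[185:275,440:505].reshape(-1,3); L=L[(L[:,2]>200)&(L[:,2]<400)]
A=np.c_[L[:,:2],np.ones(len(L))]; k=np.linalg.lstsq(A,L[:,2],rcond=None)[0]; print("lid tilt",np.arctan(np.hypot(k[0],k[1])))
s,_=optics.read_camera("side")
cv2.imwrite("pics/e.png",np.hstack([cv2.resize(p[130:300,180:480,::-1],(420,340)),cv2.resize(s[60:360,220:420,::-1],(320,340))]))
```

```text
lid tilt 0.15226104297032175
```

View pics/e.png

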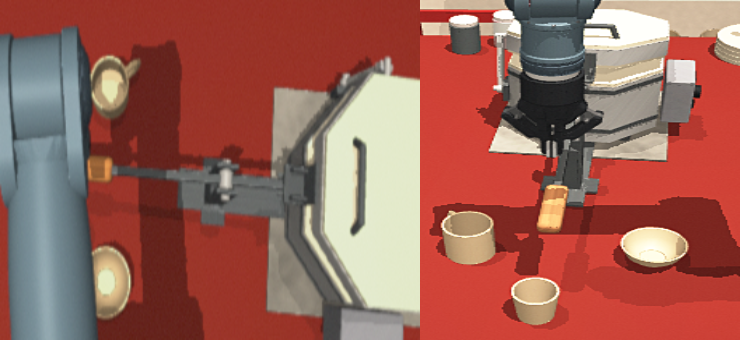

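The lid stays open at 0.152 rad on the prop (left strip (350,75)), the handle is free at (550,205) with the gripper well above it, and the pots stand where they were.

```bash
python3 -c "
from plant import arm, optics, ticket
print(ticket.job_done())"
```

```text
the job is handed in; nothing more can be done
None
```

The kiln lid is propped open at about 0.15 rad (limit 0.12 to 0.165), the arm is clear of the lever, and the pots stand where they were; I handed the job in at about 9 s and got no verdict back.

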